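Hold the ticket clip open over the sample card

TASK

Stand the sample card with its wooden foot upright on the middle of the narrow raised wooden sill, card parallel to the sill, and let go of it. Then take the spring clip from its rest, squeeze its levers so that it opens wide, and hold it gaping over the middle of the card's top edge, one jaw clearly down each side and the clip touching neither card nor foot, ready for the moisture slip to be slid in. Finish still holding the clip open there, without letting go, and leave the cup, vial, scoop and grain thief tip where they are.

Things in the scene. Friction and masses are not known exactly. Their poses are not given: they have to be found in the camera images.
- ticket: Sample card, loose, about 140 g: stiff upright white card 8 mm thick (x), 70 mm wide (y), 75 mm tall, centred on a wooden foot 44 mm (x) by 76 mm (y) by 16 mm high; 91 mm tall in all. Origin: centre of the foot's underside; z up, x is the card's normal. Starts upright on the counter; can be pinched from above across its 8 mm.
- sill: Fixed raised wooden sill: a straight bar 36 mm wide (x), 240 mm long (y), its flat top 60 mm above the counter, on an 8 mm thick base 70 mm wide. Origin: centre of its underside on the counter.
- sill_top (a point): Middle of the sill's flat top face, 60 mm above the counter; same axes as the sill (y along it). The card's foot (44 mm) is a little wider than the sill and overhangs both sides when centred.
- rest: Fixed wooden clip rest, 70 by 64 mm, 62 mm high: two walls with a 42 mm gap (y) between them, open at both ends (x), carry the clip's cross plate 58 mm above the counter; small stops at the wall ends keep it from sliding along x. Origin: centre of its underside. The clip starts here, its axes along the rest's to within 0.05 rad.
- clip: Spring clip, loose, about 90 g, levers up, jaws down. Origin: mid clip at hinge height; z up, x: direction in which levers are squeezed and jaws part, y: hinge direction. A cross plate 22 (x) by 60 mm (y), underside 3 mm below the origin, carries it on its rest. Jaws are 32 mm wide (y) and reach 42 mm below the origin shut, about 37 mm fully open.
- stop (a point): Middle of the clip's stop block, 27 mm above the clip's origin. The block, 26 mm (x) by 30 mm (y), spans 2 to 42 mm above the origin. A lever (9 mm wide strip, 46 mm long) leans out on each x side, ends 61 mm apart when free. Squeezed along x at 15 to 40 mm above the origin they go flush with the block (5 to 15 N each); fingers then grip the block at 26 mm, jaws fully open.
- tip_a (a point): Lower inner edge of the jaw on the clip's +x side. The tips meet when the clip is shut and are about 33 mm apart when it is fully open.
- tip_b (a point): Lower inner edge of the jaw on the clip's -x side.
- jaw_a (a joint): Opening of the +x jaw, rad: 0 shut (sprung shut), about 0.40 with its lever flush with the stop block.
- jaw_b (a joint): Opening of the -x jaw, rad, as for the other jaw.
- cup: Bystander: dull pewter cup, 72 mm across, 85 mm high; origin at the underside's centre.
- vial: Bystander: amber glass vial with black cap, 32 mm across, 75 mm high; origin at the underside's centre.
- scoop: Bystander: yellow scoop, 180 mm long, 60 mm wide, about 30 mm high; handle to -x, origin on the underside where handle meets bowl.
- thief: Bystander: steel grain thief tip lying along its x, about 146 mm long, 22 mm across, cone to +x; origin under the tube's middle.
Things that resemble listed ones, but are neither listed nor needed, are in the scene too. What is shaped like the ticket but pink or red is not meant.

How it is judged:
By the outcome, as a careful person would: the job done as asked, in the order asked, and still so for the second after the job is handed in, while the arm keeps its last pose, push and grip.
It also fails if it takes over 58 s, if anything falls off the work surface, if the arm or the gripper's body presses on something with over 40 N, if the wrist force passes 120 N, or if a joint passes its speed limit or range.

ROBOT

A 7-joint arm with a two-finger parallel gripper is mounted at the origin on the work surface. World frame = base frame: x ahead of the robot, y to its left, z up, the work surface at z = 0. Lengths are in m, angles in rad, forces in N, time in s.
With the tool pointing down it reaches from about 0.425 to 0.875 m from the base axis. Payload 8.4 kg.
Tool frame: the origin (TCP) lies at the very end of the fingers, on their centre line; the grasp point (between the pads) lies 19 mm behind it; z points along the fingers, y is the line along which they close (so a half turn about z gives the same grasp; the last joint's range is limited). The gripper opens to 87 mm and grips with 3 to 60 N. Pads are 19 mm wide; open, the fingers measure 117 mm over their backs; the gripper's body (75 mm by 190 mm) begins 51 mm behind the grasp point.
Start: joints at [-1.432, 0.333, 0.04, 1.465, -0.013, 1.343, -0.059], TCP at [0.153, 0.632, 0.223] pointing down, gripper open.
Joint ranges: [-2.58, 2.58], [-0.38, 2.09], [-1.3, 1.39], [0.25, 2.4], [-1.5, 4.64], [0.08, 2.09], [-2.65, 2.65]. Speed limits (rad/s): [2.22, 2.22, 2.79, 2.79, 3.14, 3.14, 3.14].

INTERFACE

Orientations are given as a rotation vector (axis times angle).
In Python, from bench import env, kin, viewer gives the robot as it stands. The module is installed in compiled form; this text tells all that it offers. Calls block until the motion is done:
- env.move_pose(position, orientation): joint-space move of the TCP to a pose.
- env.move_l(position, v=0.15, rot=None, guard=None): straight line of the TCP; rot=None keeps the orientation; v is the mean speed in m/s. With guard (N) it stops when the force on the tool has changed by that much, and returns True; else False.
- env.move_j(angles): joint-space move.
- env.release() and env.close(squeeze=None): open the fingers fully, or close them until they stop; squeeze is the grip in N (None keeps the last).
- env.hold(seconds).
- kin.solve_ik(position, orientation): joint angles nearest the present ones, or None.
- viewer.snapshot(name): name is "side" or "top" or "wrist"; returns the picture (420x560x3 uint8, red, green, blue); there is no depth.
- viewer.get_calibration(name): a dict with "fx", "fy", "cx", "cy" (pixels), "k1" (the pictures are not rectified: a ray, as slopes to the right and down, at radius r is drawn at 1 + k1 r^2 times it, then the intrinsics apply), "R" (3x3) and "t" (3): a world point X has camera coordinates R X + t. Camera axes: x right, y down, z forward; pixel columns grow to the right and rows downward; lengths in m; the calibration is good to about 2 mm. A picture is of the moment at which its call begins: read the wrist's pose just before it. get_calibration takes no time and is no camera call; for the wrist camera it gives the pose at the moment of the call.
A pose or a line that the arm cannot do raises env.PlanningError and nothing moves.
- env.job_done(): hands the job in; it is judged then, once.
Readings, each from a call of its own:
- env.get_time(): time.
- env.get_joints(): joint angles.
- env.get_dq(): joint speeds.
- env.get_joint_torque(): joint torques, N m.
- env.get_position(): TCP position.
- env.get_ee_rot(): TCP orientation.
- env.get_ft_force(): force on the tool from outside, world axes, zero at the start.
- env.get_moment(): the same for the moment, N m.
- env.get_opening(): opening from 0.0 (shut) to 1.0 (fully open).
- env.get_grip_force(): force on a finger pad.
Only numpy, scipy, OpenCV 4.12 (cv2) and the standard library are available. Lean on these libraries where they do the work, as an engineer would, in place of code of your own. Each camera call takes 0.05 s, during which the arm holds its last target. There are 200 camera calls.

## Working session

There is one attempt and no reset: what is moved stays moved. The work goes in short steps, each a Python script; the robot and the scene stay as the last script left them, time stands still between calls to the robot, and variables do not carry over. Pictures are saved under pics/ and viewed, at most 13 in all, crops included, and the job is handed in when it is done.

```bash
mkdir -p pics; cat > h.py <<'E'
import numpy as np, cv2
from bench import env, kin, viewer
def snap(n,f):
    c=viewer.get_calibration(n); im=viewer.snapshot(n)
    cv2.imwrite(f'pics/{f}.png',im[:,:,::-1]); np.save(f'pics/{f}.npy',c,allow_pickle=True); return im
def cal(f): return np.load(f'pics/{f}.npy',allow_pickle=True).item()
def ray(c,u,v):
    x=np.array([(u-c['cx'])/c['fx'],(v-c['cy'])/c['fy']]); s=x.copy()
    for _ in range(30): s=x/(1+c['k1']*(s@s))
    R=np.array(c['R']); return -R.T@np.array(c['t']), R.T@np.array([s[0],s[1],1])
def atz(c,u,v,z):
    o,d=ray(c,u,v); return o+d*(z-o[2])/d[2]
def proj(c,X):
    p=np.array(c['R'])@np.array(X)+np.array(c['t']); s=p[:2]/p[2]; s=s*(1+c['k1']*(s@s))
    return np.array([s[0]*c['fx']+c['cx'],s[1]*c['fy']+c['cy']])
E
python3 - <<'E'
from h import *
a=snap('top','t0'); b=snap('side','s0')
for n in('t0','s0'):
    c=cal(n); print(n,-np.array(c['R']).T@c['t'],np.array(c['R'])[2],c['fx'],c['k1'])
for n in('t0','s0'):
    i=cv2.imread(f'pics/{n}.png'); cv2.imwrite(f'pics/{n}b.png',cv2.resize(i,(800,600),interpolation=cv2.INTER_CUBIC))
print(env.get_position(),env.get_ee_rot())
E
```

```text
t0 [ 0.28332166 -0.03351423  1.21253014] [ 0.20185534 -0.00918008 -0.97937232] 400.9330399426246 0.02804241277935989
s0 [ 0.30643798 -0.58656274  0.73683737] [ 0.25412315  0.63535448 -0.72920924] 393.6664876895438 0.038484258840737536
[0.15299288 0.63129167 0.22172744] [-3.72558560e-01 -3.11929503e+00  2.32222239e-03]
```

View pics/t0b.png

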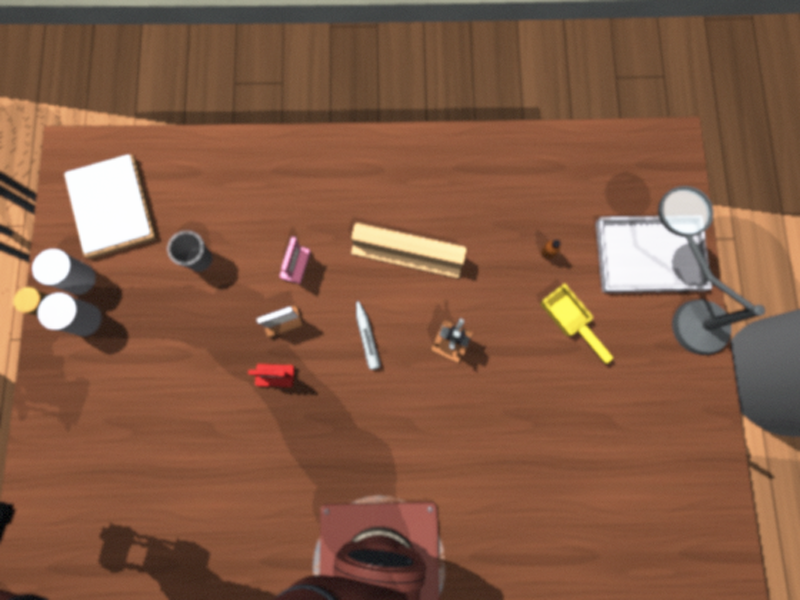

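View pics/s0b.png

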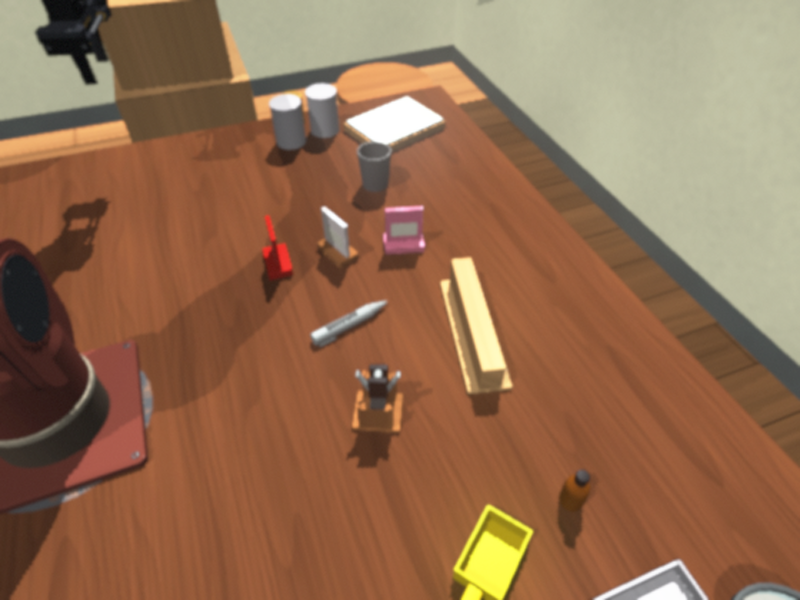

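Top view: card's top edge runs (260,323)–(298,310), the sill (355,235)–(465,262), and the clip on its rest at (455,340). The pink and red lookalikes stand beside the card. I'll get rough positions, then look from near with the wrist camera.

```bash
python3 - <<'E'
from h import *
c=cal('t0'); s=.7
P=lambda u,v,z:np.round(atz(c,u*s,v*s,z),3)
print('card',P(260,323,.091),P(298,310,.091)); print('sill',P(354,232,.06),P(465,257,.06)); print('clip',P(457,333,.09),'rest',P(453,342,.06))
env.move_pose([0.58,0.17,0.30],[np.pi*np.sin(.0),np.pi,0]) 
snap('wrist','w1'); print(env.get_time(),env.get_position(),env.get_joints())
env.move_pose([0.52,-0.1,0.30],[0,np.pi,0]); snap('wrist','w2'); print(env.get_time(),env.get_joints())
a=[cv2.imread(f'pics/{n}.png') for n in('w1','w2')]
for n in('w1','w2'):
    i=cv2.imread(f'pics/{n}.png'); cv2.imwrite(f'pics/{n}b.png',cv2.resize(i,(800,600),interpolation=cv2.INTER_CUBIC)); k=cal(n); print(-np.array(k['R']).T@k['t'],np.array(k['R'])[2])
E
```

```text
card [0.47  0.226 0.091] [0.495 0.152 0.091]
sill [0.666 0.042 0.06 ] [ 0.608 -0.189  0.06 ]
clip [ 0.444 -0.163  0.09 ] rest [ 0.43  -0.157  0.06 ]
2.4083 [0.57967191 0.17120761 0.29975234] [-0.80347348  0.22530562  0.53907643  1.48258526 -0.11576197  1.46583966
  1.30905906]
3.5333 [-0.59472455  0.04290462  0.73014467  1.66373544 -0.02878223  1.44615604
  1.7124715 ]
[0.51352984 0.17165366 0.46135403] [ 2.40259137e-01  9.31769352e-05 -9.70708782e-01]
[ 0.45446954 -0.09771665  0.46151128] [ 2.40731719e-01  4.30174129e-04 -9.70591600e-01]
```

View pics/w1b.png

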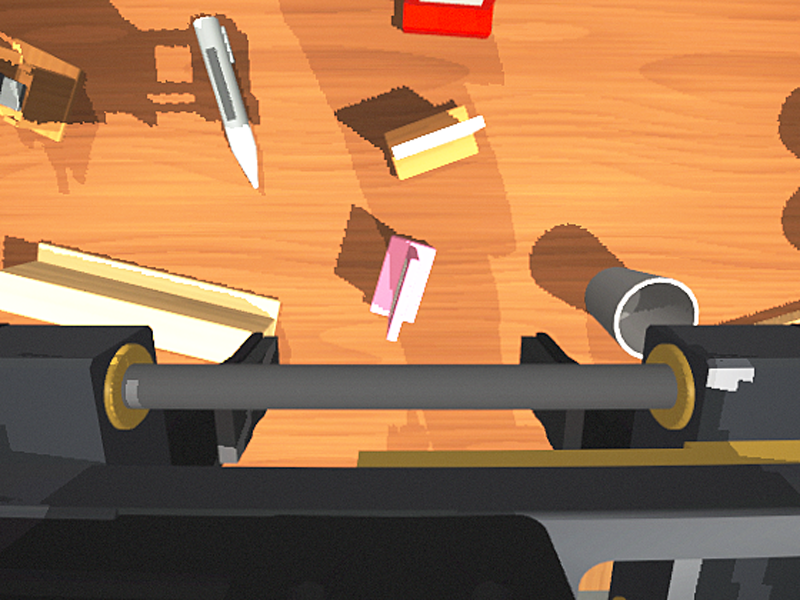

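View pics/w2b.png

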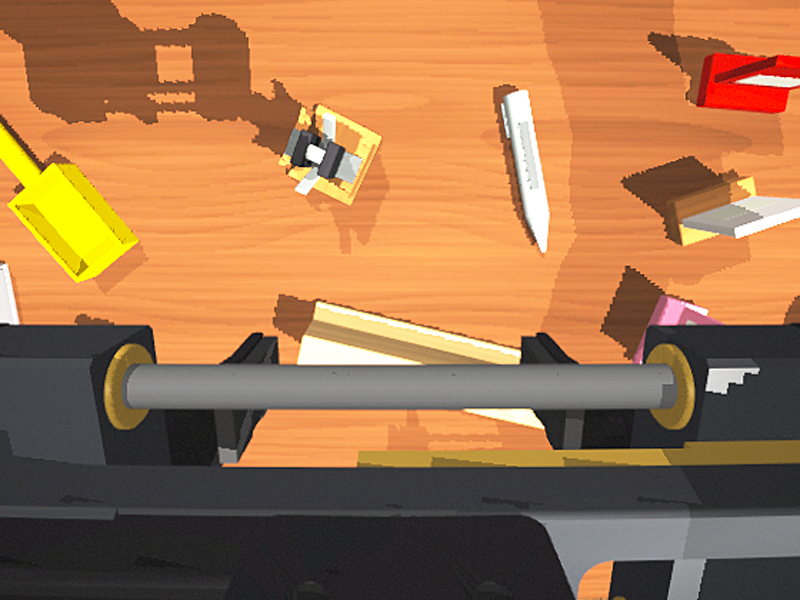

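w1: white card top edge about (393,155)–(485,120), foot around it. w2: clip on rest at (318,155), near sill end at (310,300). I'll enlarge four crops.

```bash
python3 - <<'E'
from h import *
def cr(n,x,y): return cv2.resize(cv2.imread(f'pics/{n}.png')[y:y+60,x:x+80],(400,300),interpolation=cv2.INTER_NEAREST)
m=np.vstack([np.hstack([cr('w1',265,68),cr('w2',192,70)]),np.hstack([cr('w1',125,195),cr('w2',200,203)])])
cv2.imwrite('pics/m1.png',m)
E
```

```text
(no output)
```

View pics/m1.png

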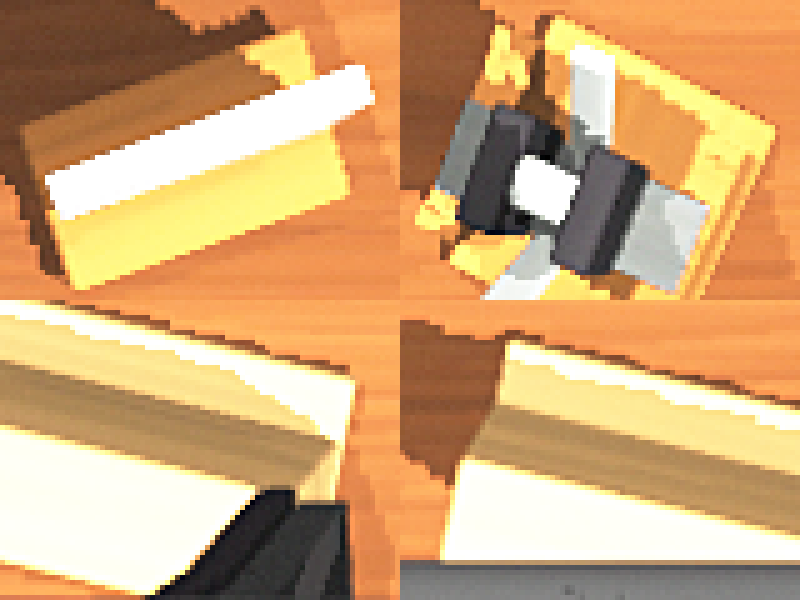

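```bash
python3 - <<'E'
from h import *
c1,c2=cal('w1'),cal('w2')
# mosaic pixel -> image pixel
A=lambda u,v,z:atz(c1,265+u/5-.4,68+v/5-.4,z)
B=lambda u,v,z:atz(c2,192+u/5-.4,70+v/5-.4,z)
C=lambda u,v,z:atz(c1,125+u/5-.4,195+v/5-.4,z)
D=lambda u,v,z:atz(c2,200+u/5-.4,203+v/5-.4,z)
r=lambda x:np.round(x,4)
def quad(n,p):
    p=np.array(p); m=p.mean(0); e1=(p[1]-p[0]+p[3]-p[2])/2; e2=(p[2]-p[0]+p[3]-p[1])/2
    print(n,r(m),'len',r(np.linalg.norm(e1)),r(np.linalg.norm(e2)),'ang',r(np.arctan2(e1[1],e1[0])),r(np.arctan2(e2[1],e2[0])))
quad('foot',[A(22,128,.016),A(300,30,.016),A(75,290,.016),A(350,190,.016)])
quad('card',[A(45,174,.091),A(360,65,.091),A(62,220,.091),A(375,100,.091)])
a,b=D(57,160,.06),C(300,190,.06); print('sill top corners',r(a),r(b),r(np.linalg.norm(a-b)),r(np.arctan2(*(b-a)[1::-1])))
a,b=D(107,40,.008),C(355,80,.008); print('sill base corners',r(a),r(b),r(np.linalg.norm(a-b)),r(np.arctan2(*(b-a)[1::-1])))
t=c=cal('t0')
for u,v in((112,185),(162,210)): print(r(B(u,v,.13)))
quad('whitecap',[B(120,152,.132),B(182,170,.132),B(110,202,.132),B(168,225,.132)])
print('plate ends',[r(B(u,v,.061)) for u,v in((62,100),(20,190),(310,205),(270,293))])
print('rest corners',[r(B(u,v,.062)) for u,v in((150,15),(375,130))])
print('lever ends',[r(B(u,v,.103)) for u,v in((195,48),)])
E
```

```text
foot [0.4853 0.2004 0.016 ] len 0.0742 0.0417 ang 1.9067 0.3359
card [0.4859 0.2004 0.091 ] len 0.0699 0.0089 ang 1.9122 0.4046
sill top corners [ 0.5925 -0.1835  0.06  ] [0.6486 0.0525 0.06  ] 0.2425 1.3371
sill base corners [ 0.5749 -0.1789  0.008 ] [0.6337 0.0547 0.008 ] 0.2409 1.3243
[ 0.44   -0.1598  0.13  ]
[ 0.4447 -0.1504  0.13  ]
whitecap [ 0.4406 -0.1532  0.132 ] len 0.0119 0.01 ang 1.2479 -0.2669
plate ends [array([ 0.4183, -0.1834,  0.061 ]), array([ 0.4381, -0.1941,  0.061 ]), array([ 0.4415, -0.1272,  0.061 ]), array([ 0.4614, -0.1368,  0.061 ])]
rest corners [array([ 0.4002, -0.1625,  0.062 ]), array([ 0.425 , -0.1121,  0.062 ])]
lever ends [array([ 0.4121, -0.147 ,  0.103 ])]
```

```bash
cat >> h.py <<'E'
from scipy.spatial.transform import Rotation as Ro
def down(phi): # tool down, tool y along world angle phi
    return (Ro.from_euler('z',phi-np.pi/2)*Ro.from_rotvec([0,np.pi,0])).as_rotvec()
CARD=np.array([.4856,.2004]);CY=.339
SILL=np.array([.6381,-.0702]);SY=-.240
CLIP=np.array([.4398,-.1604]);KY=-.41
E
python3 - <<'E'
from h import *
c=cal('w1')
for n,z,ps in(('pinkfoot',.016,[(390,237),(435,247),(415,310),(370,305)]),('pinktop',.091,[(388,338),(418,250)]),('red',.016,[(400,35),(490,38)])):
    print(n,[np.round(atz(c,u*.7,v*.7,z)[:2],3) for u,v in ps])
d=np.array([np.cos(CY),np.sin(CY)]);print('fingers',[CARD+s*d for s in(-.0585,-.0435,.0435,.0585)])
for s in(0,np.pi):
    for p,z,y in((CARD,.05,CY),(SILL,.112,SY),(CLIP,.069,KY),(SILL,.171,SY)):
        q=kin.solve_ik([*p,z],down(y+s)); print(s,None if q is None else np.round(q,2))
E
```

```text
pinkfoot [array([0.57 , 0.163]), array([0.579, 0.206]), array([0.64 , 0.187]), array([0.636, 0.144])]
pinktop [array([0.643, 0.163]), array([0.571, 0.187])]
red [array([0.397, 0.172]), array([0.399, 0.249])]
fingers [array([0.43042937, 0.18094617]), array([0.44457569, 0.18593433]), array([0.52662431, 0.21486567]), array([0.54077063, 0.21985383])]
0 [-0.89  0.26  0.47  1.98 -0.15  0.94 -0.01]
0 [-0.59  0.51  0.85  1.65 -0.41  1.17  0.12]
0 [-0.52  0.13  0.83  2.1  -0.12  0.95 -0.03]
0 [-0.61  0.46  0.87  1.59 -0.36  1.27  0.08]
3.141592653589793 [ 0.44  0.47 -1.09  1.92  0.48  1.05  2.62]
3.141592653589793 [ 0.71  0.56 -0.91  1.58  0.46  1.23  2.62]
3.141592653589793 None
3.141592653589793 [ 0.81  0.58 -1.1   1.51  0.52  1.37  2.58]
```

```bash
python3 - <<'E'
from h import *
env.move_pose([*CARD,.18],down(CY))
print('hit',env.move_l([*CARD,.05],v=.12,guard=8),env.get_position())
env.close(20); print(env.get_opening(),env.get_grip_force())
env.move_l([*CARD,.22],v=.15); print(env.get_opening(),env.get_ft_force())
env.move_pose([*SILL,.20],down(SY)); env.move_l([*SILL,.135],v=.1)
snap('wrist','w3'); snap('side','s3'); print(env.get_time(),env.get_position(),env.get_joints())
def cr(n,x,y): return cv2.resize(cv2.imread(f'pics/{n}.png')[y:y+210,x:x+280],(800,600),interpolation=cv2.INTER_CUBIC)
cv2.imwrite('pics/w3b.png',np.hstack([cv2.resize(cv2.imread('pics/w3.png'),(400,300)),cv2.resize(cv2.imread('pics/s3.png')[100:310,200:480],(400,300))]))
E
```

```text
hit False [0.48614476 0.20063659 0.05069208]
0.08847572671762158 19.99558522598818
0.08789901054659476 [-0.10669231 -0.06356397 -1.75788824]
10.9667 [ 0.63861617 -0.07033119  0.13585278] [-0.50044483  0.44369122  0.71380834  1.62115673 -0.30767894  1.19102763
  0.04030469]
```

View pics/w3b.png

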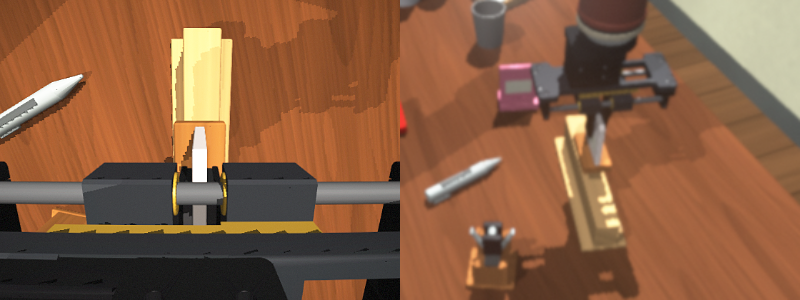

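Card held straight over the sill: foot at (174–227,122), sill top's end at (183–221,28) in the 400-px picture. Quick numeric check of centring.

```bash
python3 - <<'E'
from h import *
c=cal('w3'); X=np.array([np.cos(SY),np.sin(SY)]);Y=np.array([-X[1],X[0]])
for n,u,v,z in(('sillend',183,28,.06),('sillend',221,28,.06),('sillNear',179,122,.06),('foot',174,122,.1018),('foot',227,122,.1018),('cardtop',195,127,.1768),('cardtop',206,127,.1768)):
    d=atz(c,u*1.4,v*1.4,z)[:2]-SILL; print(n,np.round([d@X,d@Y],4))
i=cv2.imread('pics/w3.png')[25:205,190:370]; cv2.imwrite('pics/w3c.png',cv2.resize(i,(600,600),interpolation=cv2.INTER_NEAREST))
E
```

```text
sillend [-0.0154  0.1185]
sillend [0.0193 0.1185]
sillNear [-0.0207  0.032 ]
foot [-0.0213  0.038 ]
foot [0.0222 0.038 ]
cardtop [-0.0027  0.0461]
cardtop [0.0029 0.0461]
```

View pics/w3c.png

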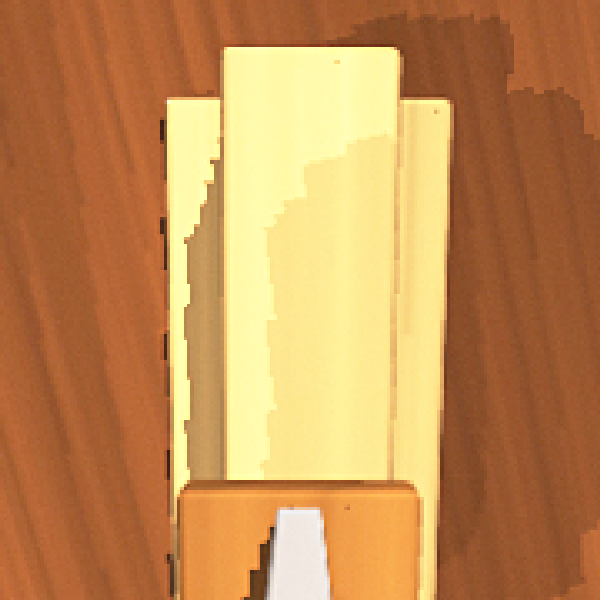

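```bash
python3 - <<'E'
from h import *
c=cal('w3'); X=np.array([np.cos(SY),np.sin(SY)]);Y=np.array([-X[1],X[0]])
for n,u,v,z in(('far',223,47,.06),('far',399,47,.06),('near',225,478,.06),('near',392,478,.06),('foot',178,486,.1018),('foot',420,486,.1018)):
    d=atz(c,190+u*.3-.35,25+v*.3-.35,z)[:2]-SILL; print(n,np.round([d@X,d@Y],4))
E
```

```text
far [-0.0152  0.1188]
far [0.0193 0.1188]
near [-0.0161  0.0339]
near [0.0195 0.0339]
foot [-0.0216  0.0382]
foot [0.0209 0.0382]
```

```bash
cat >> h.py <<'E'
SX=np.array([np.cos(SY),np.sin(SY)]); SILL=SILL+.002*SX-.001*np.array([-SX[1],SX[0]])
E
python3 - <<'E'
from h import *
env.move_l([*SILL,.125],v=.1)
print(env.move_l([*SILL,.108],v=.03,guard=4),env.get_position(),env.get_ft_force())
env.release(); env.hold(.2)
env.move_l([*SILL,.25],v=.2)
KX=np.array([np.cos(KY),np.sin(KY)])
# view camera over clip: camera is ~66mm towards tool +x from TCP
env.move_pose([.50,-.19,.21],down(KY)); snap('wrist','w4'); snap('side','s4'); print(env.get_time(),env.get_position())
k=cal('w4'); print(proj(k,[*CLIP,.103]),-np.array(k['R']).T@k['t'])
cv2.imwrite('pics/w4b.png',np.hstack([cv2.resize(cv2.imread('pics/w4.png'),(400,300)),cv2.resize(cv2.imread('pics/s4.png')[160:300,270:410],(400,300))]))
E
```

```text
True [ 0.6397168  -0.07154783  0.10958793] [-0.10018187  0.33037444  3.66559839]
15.075 [ 0.5011528  -0.18885715  0.21003312]
[198.91471821 201.15774201] [ 0.52588015 -0.12855142  0.37136819]
```

View pics/w4b.png

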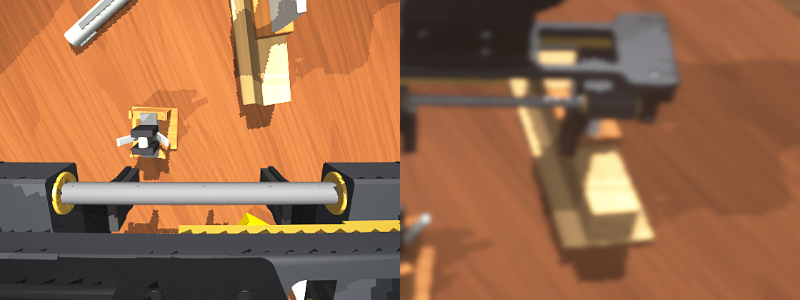

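Clip appears at (144,142), as predicted. One enlarged crop for its yaw, and the card from the top camera.

```bash
python3 - <<'E'
from h import *
t=snap('top','t4')
a=cv2.resize(cv2.imread('pics/w4.png')[145:230,165:265],(500,425),interpolation=cv2.INTER_NEAREST)
b=cv2.resize(cv2.imread('pics/t4.png')[145:230,245:305],(300,425),interpolation=cv2.INTER_NEAREST)
cv2.imwrite('pics/m4.png',np.hstack([a,b]))
E
```

```text
(no output)
```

View pics/m4.png

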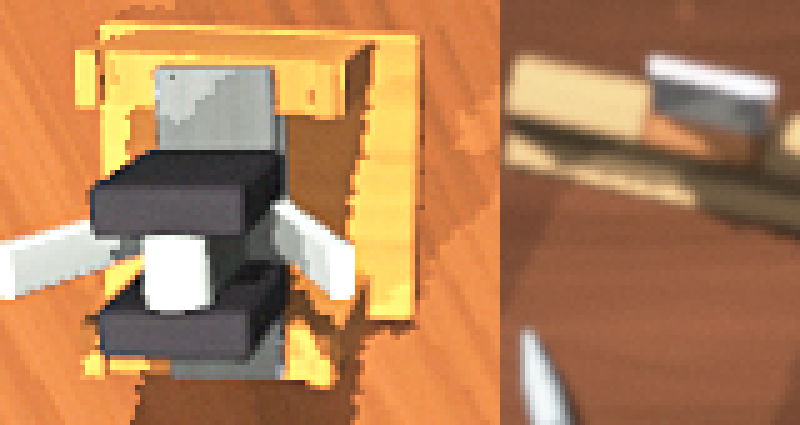

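```bash
python3 - <<'E'
from h import *
c=cal('w4'); P=lambda u,v,z:atz(c,165+u/5-.4,145+v/5-.4,z)[:2]
a,b,e,f=P(155,67,.061),P(272,67,.061),P(172,378,.058),P(284,378,.058)
print(a,b,e,f,'w',np.linalg.norm(a-b),np.linalg.norm(e-f),'len',np.linalg.norm(a+b-e-f)/2,'ctr',(a+b+e+f)/4)
d=(a+b-e-f);print('yaw',np.arctan2(d[1],d[0])-np.pi/2, np.arctan2(*(b-a)[::-1]))
for z in(.061,.103):print(z,[np.round(P(u,v,z),4) for u,v in((150,150),(285,152),(92,190),(247,187),(102,316),(248,316))])
for u,v in((7,272),(345,272)):print('lever',P(u,v,.103))
c=cal('t4');Q=lambda u,v,z:atz(c,245+(u-500)/5-.4,145+v/5-.4,z)[:2]
g=[Q(648,63,.151),Q(775,90,.151)];print('card top',g,np.mean(g,0),'len',np.linalg.norm(g[0]-g[1]),'yaw',np.arctan2(*(g[0]-g[1])[::-1])-np.pi/2,SILL)
E
```

```text
[ 0.4419419  -0.12750269] [ 0.46180818 -0.13616213] [ 0.41682808 -0.18284528] [ 0.43693608 -0.19154465] w 0.021671528902111076 0.021909147431790222 len 0.06074257924878291 ctr [ 0.43937856 -0.15951369]
yaw -0.4240520380041255 -0.4110550725653064
0.061 [array([ 0.4341, -0.141 ]), array([ 0.4571, -0.1514]), array([ 0.4206, -0.1434]), array([ 0.4477, -0.1545]), array([ 0.4111, -0.1659]), array([ 0.4368, -0.1771])]
0.103 [array([ 0.4465, -0.1393]), array([ 0.4664, -0.1483]), array([ 0.4349, -0.1414]), array([ 0.4583, -0.151 ]), array([ 0.4266, -0.1609]), array([ 0.4489, -0.1705])]
lever [ 0.41562495 -0.14792381]
lever [ 0.46683764 -0.1701391 ]
card top [array([ 0.64967101, -0.03710373]), array([ 0.63283447, -0.10717368])] [ 0.64125274 -0.07213871] len 0.07206432089940985 yaw -0.23581146439890088 [ 0.63980497 -0.07164674]
```

```bash
cat >> h.py <<'E'
CLIP=np.array([.4395,-.160]);KY=-.417; CARDP=np.array([.6402,-.0718])
E
python3 - <<'E'
from h import *
env.move_l([.50,-.19,.23],v=.2)
env.move_pose([*CLIP,.16],down(KY))
print(env.move_l([*CLIP,.069],v=.1,guard=6),env.get_position())
env.close(40); env.hold(.2); print(env.get_opening(),env.get_grip_force(),env.get_position(),env.get_ft_force())
env.move_l([*CLIP,.26],v=.15); print(env.get_opening(),env.get_ft_force())
env.move_pose([*CARDP,.26],down(SY)); print(env.get_position())
env.move_l([*CARDP,.215],v=.1)
w=snap('wrist','w5'); s=snap('side','s5'); print(env.get_time(),env.get_opening(),env.get_position())
cv2.imwrite('pics/w5b.png',np.hstack([cv2.resize(w[60:300,160:400],(400,400)),cv2.resize(s[100:260,270:430],(400,400),interpolation=cv2.INTER_CUBIC)])[:,:,::-1])
E
```

```text
False [ 0.4400022  -0.16022556  0.06953456]
0.2941694770490964 40.004467477888284 [ 0.44017644 -0.15999645  0.07023074] [-5.95889966  2.14568093 19.60286807]
0.2969453066887646 [-0.64228549  0.6329352  -0.22250139]
[ 0.63945525 -0.0729662   0.25955202]
21.1417 0.28971839432005303 [ 0.64054119 -0.07203853  0.21586838]
```

View pics/w5b.png

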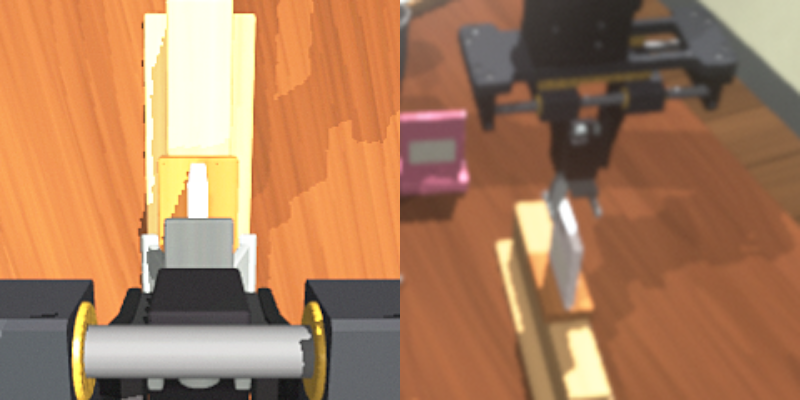

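Clip held gaping (opening 26 mm), centred on the card in the wrist picture: plate 165–232, card 190–207. Descending with a guard.

```bash
python3 - <<'E'
from h import *
c=cal('w5'); X=np.array([np.cos(SY),np.sin(SY)]);Y=np.array([-X[1],X[0]])
T=np.array([.64054,-.07204])
for z in(.195,.201,.207,.213):
    for u,v in((165,220),(232,220)):
        d=atz(c,160+u*.6-.2,60+v*.6-.2,z)[:2]-T; print('plate',z,np.round([d@X,d@Y],4))
for z,u,v in((.151,190,163),(.151,206,163),(.076,157,157),(.076,238,157)):
    d=atz(c,160+u*.6-.2,60+v*.6-.2,z)[:2]-T; print('card/foot',z,np.round([d@X,d@Y],4))
print(env.move_l([*CARDP,.173],v=.05,guard=5)); env.hold(.3)
w=snap('wrist','w6'); s=snap('side','s6'); print(env.get_time(),env.get_opening(),env.get_position(),env.get_ft_force())
cv2.imwrite('pics/w6b.png',np.hstack([cv2.resize(w[60:300,160:400],(400,400)),cv2.resize(s[130:230,300:400],(400,400),interpolation=cv2.INTER_CUBIC)])[:,:,::-1])
E
```

```text
plate 0.195 [-0.0125  0.0281]
plate 0.195 [0.0098 0.0281]
plate 0.201 [-0.0121  0.0293]
plate 0.201 [0.0094 0.0293]
plate 0.207 [-0.0117  0.0306]
plate 0.207 [0.0091 0.0306]
plate 0.213 [-0.0113  0.0318]
plate 0.213 [0.0087 0.0318]
card/foot 0.151 [-0.0048  0.0424]
card/foot 0.151 [0.0017 0.0424]
card/foot 0.076 [-0.0237  0.0379]
card/foot 0.076 [0.0197 0.0378]
False
22.5333 0.29520751445072474 [ 0.640228   -0.07181324  0.17308432] [-0.29752456 -0.11694176 -1.47108313]
```

View pics/w6b.png

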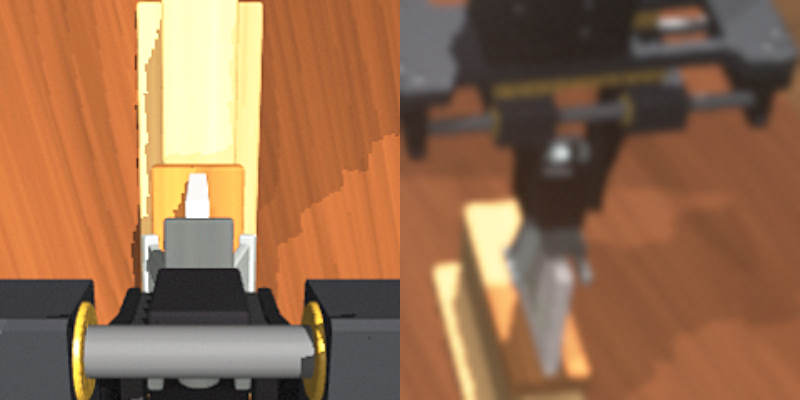

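The wrist picture shows the clip plate (165–232) centred over the card (188–209). The side picture shows a jaw on each side of the card's top, and the tool force shows no contact.

```bash
python3 -c "
from h import *
env.hold(.3); print(env.get_dq().max() if hasattr(env.get_dq(),'max') else 0, env.get_opening()); print(env.job_done())"
```

```text
0.001694563725175021 0.29564958067416797
the job is handed in; nothing more can be done
None
```

The card stands centred on the sill, released and parallel to it; the clip is held fully open over the middle of its top edge, about 9 mm clear above it with the jaws about 24 mm down each side by my estimate, and the job was handed in at about 23 s.

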